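# Draw the sagging bolt of the bench cabinet and hold its door ajar

### The arm

A 6-joint arm with a two-finger parallel gripper is mounted at the origin on the work surface. World frame = base frame: x ahead of the robot, y to its left, z up, the work surface at z = 0. Lengths are in mm, angles in rad, forces in N, time in s.
With the tool pointing down it reaches from about 375 to 750 mm from the base axis. Payload 9 kg.
Tool frame: the origin (TCP) lies on the front face of the gripper's body, between the roots of the fingers; the fingertips stand 73 mm ahead of it and the grasp point (between the pads) lies 54 mm ahead of it (ctrl.pinch_z is the distance from the TCP to the grasp point, in mm); x points along the fingers, y is the direction in which the jaws open and shut, and the axes are right-handed (so a half turn about x gives the same grasp; the last joint's range is limited). The gripper opens to 85 mm and grips with 20 to 120 N. Pads are 22 mm wide; open, the fingers measure 114 mm over their backs; the gripper's body (76 mm by 85 mm) begins 54 mm behind the grasp point. The pads swing forward as they close: fully open they stand 13 mm farther back than shut.
Start: joints at [-1.407, 0.104, 0.097, 1.564, 0, 1.353], TCP at [223.566, -556.819, 303.931] pointing down, gripper open.
Joint ranges: [-2.99, 2.99], [-0.84, 1.86], [-1.1, 1.16], [-1.84, 2.11], [-1.51, 1.56], [-3.14, 3.14]. Speed limits (rad/s): [2.22, 2.22, 2.57, 3.14, 3.14, 3.14].

### API

Orientations are given as a unit quaternion [x, y, z, w].
In Python, from bench import sensors, cams, ticket, ctrl gives the robot as it stands.
- The arm moves only by the tool apply_moves, never from a script. Its argument "moves" is a list of rows, each a list of 7 numbers: the turn, a rotation vector about the tool's x, y, z in rad, then the shift along the tool's x, y, z in cm, then the finger opening in cm, from 0 to 8.54. A call has 1 to 8 rows; each row shifts and turns the commanded pose from where the row before left it, along the tool's axes as they then stand; what a row does not reach is not made up. A row lasts 1/8 s, in which the tool goes at most 62.5 mm and 10.7 degrees, less where a joint would pass 70% of its speed; a pose out of reach is approached as far as the arm can. A call is refused whole if a number of a shift passes 6.25 or a number of a turn 0.188, either way. A call with a gripper value outside its range is refused whole. The fingers move at their own pace and stop on an object; "squeeze" is the grip in N (left out, the last holds). Time passes only in rows, so rows that do not move let the fingers close. It gives the time, the measured TCP pose, the force and the opening at its end, in the units of the state.
- sensors.get_obs(): the state, without advancing time (a new reading comes with each control period).
- cams.get_image(name): name is "scene" or "top"; returns the picture (480x640x3 uint8, red, green, blue); there is no depth.
- cams.camera_params(name): a dict with "fx", "fy", "cx", "cy" (pixels), "D" ([k1, k2, p1, p2, k3] as OpenCV has them; the pictures are not rectified), "origin" and "rotation" of the camera in the world. Camera axes: x right, y up, looking along -z (the intrinsics and any distortion apply to the point x, -y, -z); pixel columns grow to the right and rows downward; lengths in mm; the calibration is good to about 2 mm. A picture is of the moment at which its call begins. camera_params takes no time and is no camera call.
- ticket.finish_job(): hands the job in, once; it reports no verdict.
The state is a dict: "time_s": time; "q": joint angles; "dq": joint speeds; "joint_torque": joint torques, N m; "ee_pos": TCP position; "tcp_rot": TCP orientation; "ft_force": force on the tool from outside, world axes, zero at the start; "ft_torque": the same for the moment, N m; "opening": opening from 0.0 (shut) to 1.0 (fully open).
Only numpy, scipy, OpenCV 4.12 (cv2) and the standard library are available. Lean on these libraries where they do the work, as an engineer would, in place of code of your own. Each camera call takes 0.05 s, during which the arm holds its last target.

### The job

The barrel bolt on the bench cabinet's door sags, and a notch worn under its nose has dropped over the bent-up tongue of the keeper. Take the bolt by its knob, lift it until it is level and draw it all the way back over the tongue without forcing it, then pull the sprung door ajar, to a gap of about 6 cm at its free edge, and finish still holding it steady there so that a rack can be passed out. Leave the other things on the bench and on the cabinet where they are.

Things in the scene. Friction and masses are not known exactly. Their poses are not given: they have to be found in the camera images.
- bolt_knob (a point): Middle of the bolt's round steel knob grip, 16 mm across, 26 mm long, standing square out of the hinged door's front: 45 mm off its face, about 0.257 m above the bench, 40 mm below the cabinet's top. Outer flange 22 mm across. Bolt, guides and plate stand at most 27 mm off the face. Axes: x into the door along the grip, y along the bolt the way it is drawn back (to the hinges), z up.
- bolt_nose (a point): Centre of the end face of the bolt's nose. The bolt is a steel bar 14 mm across, 191 mm long, 0.3 kg, its axis 15 mm off the door's face, along the door's top rail. The nose, 18 mm long, sits in the keeper on the fixed leaf, its end 36 mm past the door's free edge; behind the nose the underside has a notch 12 mm long, 6.5 mm deep. Axes as bolt_knob.
- keeper_lip (a point): Top middle of the bent-up tongue, 4 mm thick, at the mouth of the keeper (steel staple 18 mm wide on the fixed leaf; its front strap holds the door shut while the nose is inside). The tongue stands in the sagging bolt's notch and overlaps the nose by 6 mm: drawn without lifting, the bolt catches within 4 mm.
- door_hinge (a point): Point on the door's vertical hinge axis at the bolt's height, at the cabinet's outer edge; fixed to the cabinet. Axes: x from the front into the cabinet, y along the front towards the hinged side, z up.
- door_edge (a point): Point on the door's front face at its free edge, at the bolt's height, 190 mm from the hinge axis. The door is a white framed leaf with a blue panel, 187 mm wide, 275 mm high, 18 mm thick, its top 0.297 m above the bench.
- door_swing (a joint): Angle of the hinged door, rad: 0 shut, growing as the free edge comes out of the front (clockwise seen from above). Spring hinges pull it shut with about 3 N at the drawn-back knob when shut, 6 N at 0.3 rad. 0.32 rad is a gap of 60 mm at the free edge.
- bolt_slide (a joint): How far the bolt is drawn back along itself, m: 0 to 0.003 shot, 0.038 all the way back; the nose leaves the keeper at 0.026. Slides with about 2 N of friction and stays where it is left.
- bolt_slope (a joint): Slope of the bolt, rad: 0 level, negative while the nose sags. It rocks about its rear guide, 108 mm behind the knob when shot. Rests at -0.05 (knob 5.4 mm low, nose 9 mm low); the nose clears the tongue above -0.013; stopped at 0.04 (knob 4 mm above level when shot, 2.8 mm drawn back). Held level, the knob keeps one height while drawn. Lifting takes about 3 N at the knob.
- door: The hinged door leaf with the bolt it carries. Origin on the hinge axis at bench height; axes as door_hinge when shut, turning with the door.
- bolt: The bolt bar with its knob. Origin on the bar's axis 108 mm behind the knob; axes as bolt_knob.
- keeper: The keeper, fixed to the cabinet. Origin at the centre of the cabinet's underside (the cabinet is 380 mm wide, 200 mm deep without the doors, 300 mm high), axes as door_hinge.
- beaker: Bystander: glass beaker, 68 mm across, 85 mm high, standing in front of the hinged door, about 0.1 m clear of it when shut and just clear of a door held ajar. Origin under its centre.
- reagent: Bystander: amber reagent bottle, 60 mm across, 130 mm high, in front of the fixed leaf. Origin under its centre.
- carton: Bystander: cardboard carton 85 x 200 x 65 mm lying on the rear half of the cabinet's top. Origin under its centre.
- tube_rack: Bystander: white rack of capped tubes, 65 x 150 mm, 90 mm high. Origin under its centre.
- slide_box: Bystander: flat wooden slide box, 87 x 172 x 36 mm. Origin under its centre.
- dishes: Bystander: stack of three clear dishes, 90 mm across, 45 mm high. Origin under its centre.
- pump_bottle: Bystander: pump bottle of hand gel, 62 mm across, 162 mm high. Origin under its centre.
- screwdriver: Bystander: screwdriver lying on the bench. Origin at its underside.

How it is judged:
By the outcome, as a careful person would: the job done as asked, in the order asked, and still so for the second after the job is handed in, while the arm keeps its last pose, push and grip.
It also fails if it takes over 34 s, if anything falls off the work surface, if the arm or the gripper's body presses on something with over 40 N, if the wrist force passes 120 N, or if a joint passes its speed limit or range.

## Working session

There is one attempt and no reset: what is moved stays moved. The work goes in short steps, Python scripts to look and compute and a tool call to move; the robot and the scene stay as the last step left them, time stands still between calls to the robot, and variables do not carry over. Pictures are saved under pics/ and viewed, and the job is handed in when it is done.

Besides the shell and the picture viewer there is one more tool, called after ">>>" as a command line: name --pt "numbers of a row" for each row, then --argument value for the rest. apply_moves: Moves the arm, as the interface text tells. Its arguments: {"type":"object","properties":{"moves":{"type":"array","items":{"type":"array","items":{"type":"number"}}},"squeeze":{"type":"number"}},"required":["moves"]}

```bash
ls; mkdir -p pics; python3 - <<'E'
from bench import sensors,cams,ctrl
import cv2
print(sensors.get_obs())
for n in("scene","top"):
    im=cams.get_image(n); cv2.imwrite(f"pics/{n}0.png",im[:,:,::-1]); print(n,cams.camera_params(n))
print(ctrl.pinch_z)
E
```

```text
pics
{'time_s': 0.0, 'q': array([-1.40672577e+00,  1.04697216e-01,  9.64348621e-02,  1.56385615e+00,
        5.63814187e-06,  1.35310637e+00]), 'dq': array([-0.00017347,  0.00063828, -0.00124147,  0.00080756,  0.00146722,
        0.00123525]), 'joint_torque': array([-1.55882008e-03, -5.56926191e+01,  5.03653872e+01,  1.68516452e-02,
       -2.68754375e-04, -3.79328014e-06]), 'ee_pos': array([ 223.50958084, -556.56431648,  303.10452388]), 'tcp_rot': array([ 0.6942784 ,  0.1346218 , -0.69424936,  0.13368732]), 'ft_force': array([-0.25257281,  0.73203598, -0.09761601]), 'ft_torque': array([ 0.01943271, -0.01319687,  0.07887483]), 'opening': 0.9998713913030239}
scene {'fx': 448.47779412476007, 'fy': 448.47779412476007, 'cx': 311.9626989504573, 'cy': 237.06611514804484, 'D': array([0.00658552, 0.        , 0.        , 0.        , 0.        ]), 'origin': array([1214.53033348, -413.7399323 ,  982.2122443 ]), 'rotation': array([0.32740413, 0.18420019, 0.43354982, 0.8190918 ])}
top {'fx': 526.8755136337944, 'fy': 526.8755136337944, 'cx': 318.5659694678269, 'cy': 236.12848620839262, 'D': array([0.05420343, 0.        , 0.        , 0.        , 0.        ]), 'origin': array([ 389.45323661,  -11.66362135, 1630.49042158]), 'rotation': array([ 0.04634195, -0.04876266, -0.69803819,  0.71289362])}
53.900000000000006
```

View pics/scene0.png

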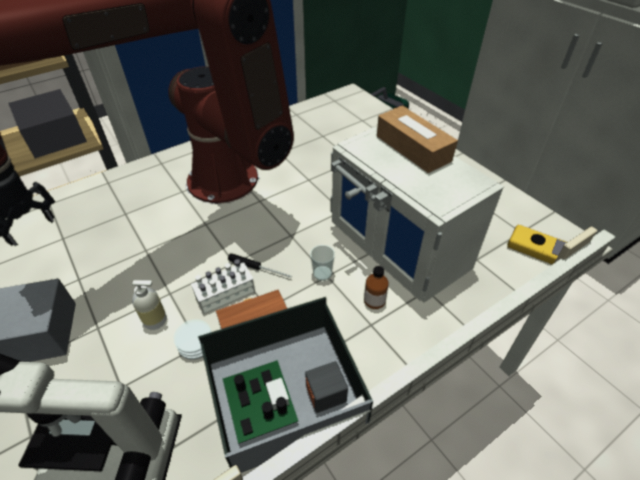

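View pics/top0.png

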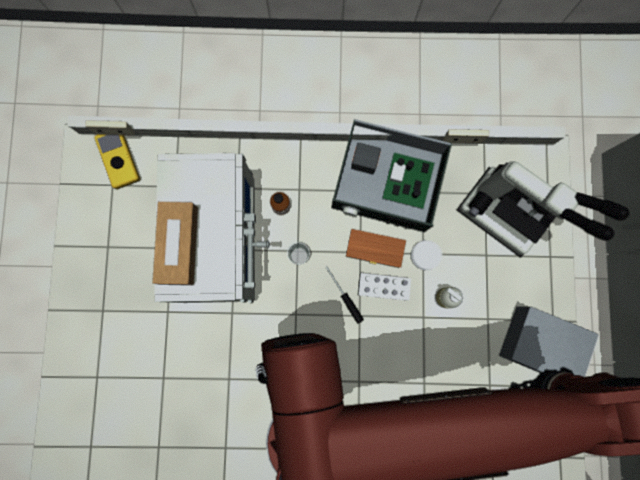

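The scene view shows the cabinet (335–500, 130–290) with the bolt near (370,190). In the top view the cabinet is at the left, with its front facing right (-y), the knob near (270,243) and the hinged door at the lower, robot side. I'll zoom in.

```bash
cat > h.py <<'E'
import numpy as np,cv2
from scipy.spatial.transform import Rotation as R
from bench import cams
P={n:cams.camera_params(n) for n in("scene","top")}
def ray(n,u,v):
    p=P[n];K=np.array([[p['fx'],0,p['cx']],[0,p['fy'],p['cy']],[0,0,1]])
    x,y=cv2.undistortPoints(np.array([[[u,v]]],float),K,p['D'])[0,0]
    d=R.from_quat(p['rotation']).apply([x,-y,-1]);return np.array(p['origin']),d/np.linalg.norm(d)
def onz(n,u,v,z):
    o,d=ray(n,u,v);return o+d*(z-o[2])/d[2]
def tri(a,b):
    o1,d1=ray("scene",*a);o2,d2=ray("top",*b)
    s=np.linalg.lstsq(np.c_[d1,-d2],o2-o1,rcond=None)[0]
    p,q=o1+s[0]*d1,o2+s[1]*d2;return (p+q)/2,np.linalg.norm(p-q)
def proj(n,X):
    p=P[n];K=np.array([[p['fx'],0,p['cx']],[0,p['fy'],p['cy']],[0,0,1]])
    c=R.from_quat(p['rotation']).inv().apply(np.array(X,float)-p['origin'])*[1,-1,-1]
    return cv2.projectPoints(c.reshape(1,1,3),np.zeros(3),np.zeros(3),K,p['D'])[0].ravel()
def crop(n,src,u,v,w,h,s,out):
    im=cv2.imread(src)[v:v+h,u:u+w];cv2.imwrite(out,cv2.resize(im,None,fx=s,fy=s,interpolation=cv2.INTER_CUBIC))
E
python3 - <<'E'
from h import *
crop("s","pics/scene0.png",320,130,130,100,6,"pics/sc.png")
crop("t","pics/top0.png",225,145,100,75*2+10,3.7,"pics/tc.png") 
crop("t","pics/top0.png",230,205,100,70,8,"pics/tc2.png") 
E
```

```text
(no output)
```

View pics/sc.png

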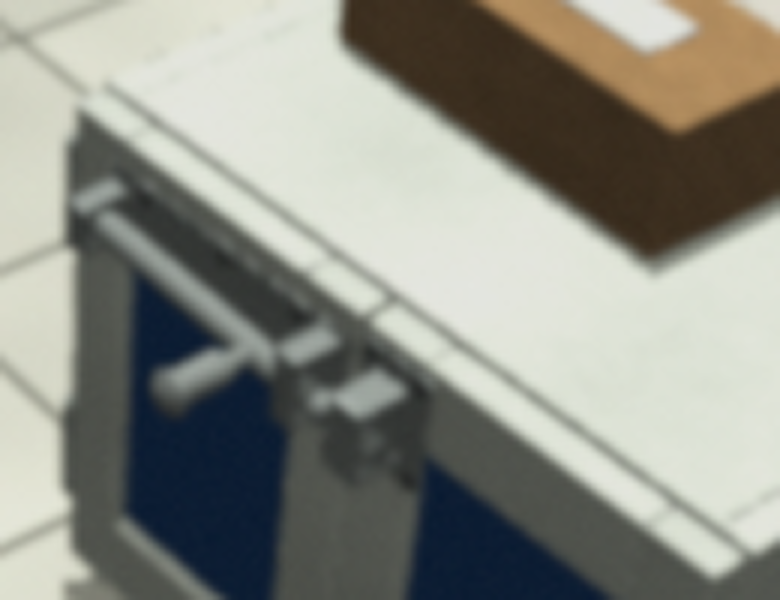

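View pics/tc2.png

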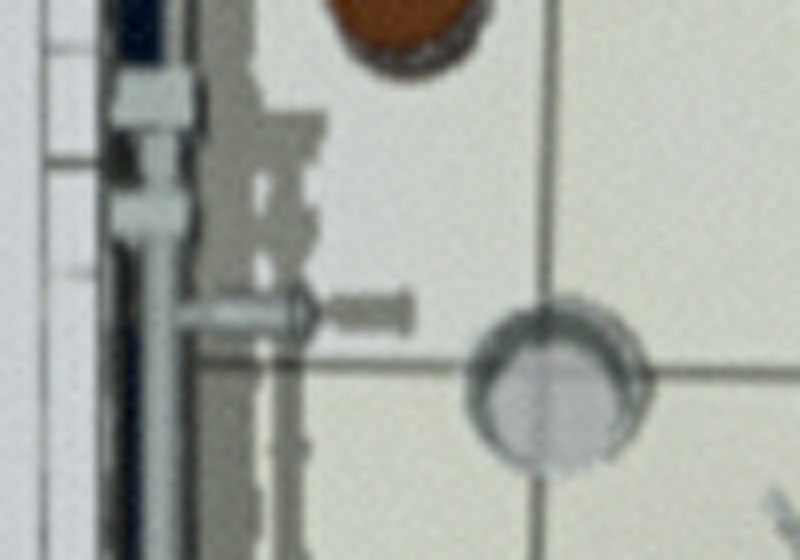

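View pics/tc.png

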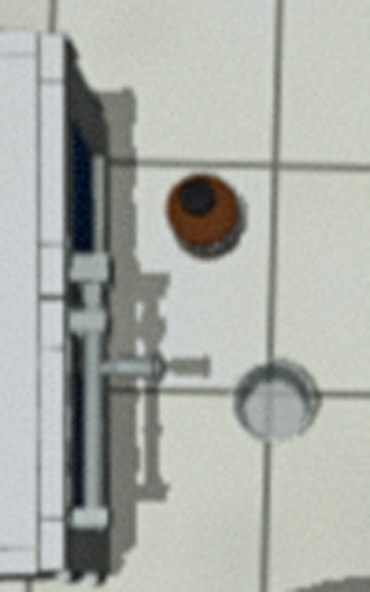

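In the crops the knob's flange sits at about top (308,315) and scene (165,390), the bar's axis is at top x=163, and the door/leaf seam is at top (72,162). I'll triangulate these.

```bash
python3 - <<'E'
from h import *
np.set_printoptions(precision=1,suppress=True)
T=lambda c,r:(230+(c+.5)/8-.5,205+(r+.5)/8-.5)
S=lambda c,r:(320+(c+.5)/6-.5,130+(r+.5)/6-.5)
T2=lambda c,r:(225+(c+.5)/3.7-.5,145+(r+.5)/3.7-.5)
for nm,a,b in [("flange",S(168,390),T(306,315)),("stem root",S(250,348),T(183,315)),("bar at knob",S(240,348),T(163,315)),
  ("seam front top",S(372,318),T(100,162)),("seam back",S(393,298),T(45,162)),("keeper top",S(370,395),T(153,98)),
  ("cab far corner",S(715,575),T2(70,32)),("cab near corner",S(82,108),T2(66,577)),("rear guide",S(100,195),T2(90,517)),("guide",S(312,343),T(150,215))]:
    print(nm,*tri(a,b), onz("top",*b,257))
print("beaker rim", onz("top",*T(560,385),85),"reagent",onz("top",*T2(203,212),120))
E
```

```text
flange [552.3 118.9 258.4] 1.7950762668597822 [552.  118.2 257. ]
stem root [552.  159.9 260.7] 4.57334332920822 [551.1 158.5 257. ]
bar at knob [549.5 162.7 258.6] 4.858615380923861 [551. 165. 257.]
seam front top [596.8 184.  295. ] 4.644857737307507 [601.2 187.6 257. ]
seam back [594.7 199.3 297.3] 0.16246715434079517 [600.9 205.6 257. ]
keeper top [619.5 168.5 278.6] 0.7241765763570881 [623. 171. 257.]
cab far corner [783.9 186.5 299.8] 4.191708241985987 [795.1 191.1 257. ]
cab near corner [405.  177.1 290. ] 7.372215592460182 [403.4 178.4 257. ]
rear guide [445.1 161.9 273.9] 1.4390970043062454 [445.4 163.4 257. ]
guide [581.5 168.6 279.4] 2.4159287252515136 [584.  170.5 257. ]
beaker rim [548.4  40.2  85. ] reagent [692.2 101.3 120. ]
```

```bash
python3 - <<'E'
from h import *
np.set_printoptions(precision=1,suppress=True)
g=cv2.GaussianBlur(cv2.cvtColor(cv2.imread("pics/top0.png"),6),(0,0),.7).astype(float)
pts=[]
for v in range(160,298,3):
    r=g[v,232:252]; d=np.diff(r); k=np.argmin(d)
    w=np.clip(-d[max(0,k-1):k+2],0,None); u=232+ (np.arange(max(0,k-1),max(0,k-1)+len(w))*w).sum()/w.sum()+.5
    pts.append((v,u,*onz("top",u,v,297)))
pts=np.array(pts); 
f=cv2.fitLine(pts[:,2:4].astype(np.float32),cv2.DIST_HUBER,0,.01,.01).ravel();print(f,np.arctan2(f[1],f[0]))
print(pts[::4])
# back seam lines / end edges
for u in (170,200,225,240):
    c=g[140:175,u];k=np.argmax(np.diff(c));c2=g[285:312,u];k2=np.argmin(np.diff(c2))
    print(u,140+k+.5,onz("top",u,140+k+.5,299),285+k2+.5,onz("top",u,285+k2+.5,299))
# knob columns profile
for u in range(251,272): print(u,[int(x) for x in g[236:252,u]])
E
```

```text
[  1.    0.  615.4 183.6] 0.039357357
[[160.  241.7 765.3 189.5 297. ]
 [172.  241.7 733.4 188.2 297. ]
 [184.  241.7 701.6 186.9 297. ]
 [196.  241.7 670.1 185.7 297. ]
 [208.  241.7 638.7 184.5 297. ]
 [220.  241.5 607.5 183.8 297. ]
 [232.  241.3 576.5 183.1 297. ]
 [244.  241.6 545.7 181.  297. ]
 [256.  241.5 515.  179.9 297. ]
 [268.  241.7 484.6 178.3 297. ]
 [280.  241.6 454.4 177.3 297. ]
 [292.  241.7 424.4 175.8 297. ]]
170 161.5 [756.  373.3 299. ] 300.5 [400.  352.6 299. ]
200 153.5 [779.3 297.4 299. ] 300.5 [401.3 278.3 299. ]
225 153.5 [781.  232.9 299. ] 299.5 [404.9 216.3 299. ]
240 154.5 [779.3 194.  299. ] 298.5 [408.1 179.  299. ]
251 [127, 124, 124, 125, 124, 123, 126, 133, 136, 134, 126, 123, 123, 123, 124, 124]
252 [96, 93, 92, 92, 91, 93, 104, 122, 132, 122, 102, 92, 90, 89, 88, 87]
253 [78, 79, 80, 79, 78, 80, 97, 123, 135, 118, 89, 73, 68, 66, 64, 64]
254 [86, 93, 98, 100, 96, 95, 108, 129, 136, 119, 95, 84, 79, 70, 66, 71]
255 [110, 115, 119, 121, 119, 117, 123, 135, 137, 124, 110, 106, 101, 86, 77, 88]
256 [124, 126, 126, 125, 123, 123, 130, 143, 145, 130,
[... 579 characters left out ...]
 130, 146, 166, 153, 128, 134]
264 [133, 142, 150, 151, 140, 126, 127, 141, 149, 137, 122, 125, 137, 123, 104, 114]
265 [127, 129, 129, 127, 117, 109, 115, 128, 135, 125, 110, 108, 113, 100, 83, 94]
266 [127, 127, 126, 121, 107, 96, 100, 113, 117, 108, 98, 99, 105, 96, 81, 91]
267 [132, 138, 144, 135, 115, 99, 100, 111, 113, 105, 97, 102, 114, 113, 100, 111]
268 [151, 167, 179, 172, 149, 123, 105, 101, 101, 100, 107, 126, 147, 145, 130, 146]
269 [181, 193, 200, 198, 185, 162, 130, 106, 101, 117, 142, 167, 180, 167, 145, 160]
270 [200, 203, 205, 205, 202, 186, 154, 125, 124, 147, 178, 196, 196, 173, 146, 160]
271 [204, 206, 205, 205, 200, 182, 151, 130, 132, 156, 186, 202, 199, 172, 145, 159]
```

```bash
python3 - <<'E'
from h import *
crop("s","pics/scene0.png",338,165,60,45,13,"pics/sk.png")
E
```

```text
(no output)
```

View pics/sk.png

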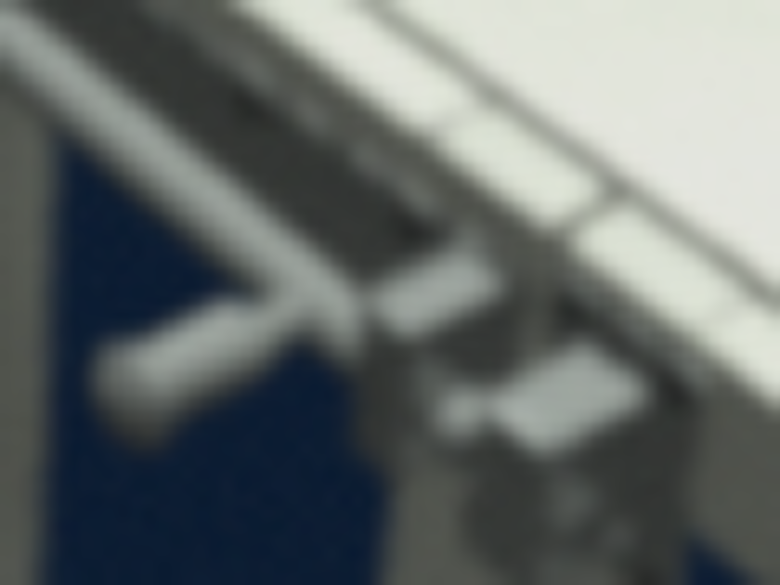

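```bash
python3 - <<'E'
from h import *
np.set_printoptions(precision=1,suppress=True)
S=lambda c,r:(338+(c+.5)/13-.5,165+(r+.5)/13-.5)
a=onz("top",258,243.9,255);print(a)
n=np.array([np.cos(.0394),np.sin(.0394),0]) # along bolt (away from robot)
for c in [(135,398),(175,372),(195,358),(215,345),(240,330),(290,300)]:
    o,d=ray("scene",*S(*c)); t=n@(a-o)/(n@d); p=o+t*d
    face=181.2+ (p[0]-552)*.0394
    print(c,p,"off face",(face-p[1]))
for X in ([552,136.2,257],[552,136.2,252],[551,123,252],[551,123,257]):
    u=proj("scene",X);print(X,(u-[338,165]+.5)*13-.5,proj("top",X))
E
```

```text
[551.8 144.1 255. ]
(135, 398) [552.7 120.8 256. ] off face 60.38079080544097
(175, 372) [552.3 130.6 257.4] off face 50.61243639946596
(195, 358) [552.1 135.5 258.4] off face 45.7251946047964
(215, 345) [551.9 140.4 259.1] off face 40.810550558108645
(240, 330) [551.7 146.6 259.7] off face 34.62744862262079
(290, 300) [551.2 159.  260.9] off face 22.19352914051632
[552, 136.2, 257] [197.3 362. ] [260.9 243.8]
[552, 136.2, 252] [196.1 382. ] [261.1 244. ]
[551, 123, 252] [137.9 405. ] [266.2 244.5]
[551, 123, 257] [138.9 385. ] [266.  244.3]
```

The knob measures (552, 136, 257), which agrees with 45 mm off the face and ~0.257 m high. The front's yaw is 0.039 rad. I'll grip it with the tool pointing down and the jaws along the bolt. Next I'll work out the current tool axes.

```bash
cat >> h.py <<'E'
from bench import sensors
def st():
    o=sensors.get_obs();M=R.from_quat(o['tcp_rot']).as_matrix();return o,M
def need(target,yaw_y=None):
    """target: grasp point world; tool x down, tool y dir angle yaw_y in xy"""
    o,M=st();tcp=np.array(o['ee_pos']);d=np.array(target)-[0,0,-53.9]-tcp
    print("t",round(o['time_s'],2),"tcp",tcp.round(1),"grasp",(tcp+M[:,0]*53.9).round(1),"shift tool cm",(M.T@d/10).round(2),"open",round(o['opening'],3),"F",np.round(o['ft_force'],1))
    print("M",M.round(3).tolist())
    if yaw_y is not None:
        c,s=np.cos(yaw_y),np.sin(yaw_y);x=np.array([0,0,-1.]);y=np.array([c,s,0]);D=np.c_[x,y,np.cross(x,y)]
        print("rotvec tool",R.from_matrix(M.T@D).as_rotvec().round(3))
E
python3 - <<'E'
from h import *
need([552,136,330],.039);need([552,136,330],.039+np.pi)
E
```

```text
t 0.1 tcp [ 223.5 -556.6  303.2] grasp [ 223.5 -556.5  249.3] shift tool cm [ -7.99 -52.04 -56.29] open 0.999 F [ 0.1  0.3 -0.3]
M [[-0.0, 0.373, -0.928], [0.001, -0.928, -0.373], [-1.0, -0.001, -0.0]]
rotvec tool [-1.228e+00 -1.000e-03  1.000e-03]
t 0.1 tcp [ 223.5 -556.6  303.2] grasp [ 223.5 -556.5  249.3] shift tool cm [ -7.99 -52.04 -56.29] open 0.999 F [ 0.1  0.3 -0.3]
M [[-0.0, 0.373, -0.928], [0.001, -0.928, -0.373], [-1.0, -0.001, -0.0]]
rotvec tool [1.914e+00 1.000e-03 1.000e-03]
```

>>> apply_moves --pt "-0.15 0 0 -1 0 0 8.5" --pt "-0.15 0 0 -1 0 0 8.5" --pt "-0.15 0 0 -1 0 0 8.5" --pt "-0.15 0 0 -1 0 0 8.5" --pt "-0.15 0 0 -1 0 0 8.5" --pt "-0.15 0 0 -1 0 0 8.5" --pt "-0.15 0 0 -1 0 0 8.5" --pt "-0.15 0 0 -1 0 0 8.5"

```text
time_s: 1.1
ee_pos: [223.6, -556.7, 383.8]
tcp_rot: [0.496, 0.504, -0.496, 0.504]
ft_force: [-0.5, -0.6, -0.5]
opening: 0.995
```

```bash
python3 - <<'E'
from h import *
need([552,136,330],.039)
E
```

```text
t 1.1 tcp [ 223.6 -556.7  383.8] grasp [ 223.5 -556.7  329.9] shift tool cm [ 3.000e-02  3.395e+01 -6.874e+01] open 0.995 F [-0.5 -0.6 -0.5]
M [[-0.0, 1.0, 0.016], [0.001, 0.016, -1.0], [-1.0, -0.0, -0.001]]
rotvec tool [-0.023 -0.001  0.   ]
```

>>> apply_moves --pt "0 0 0 0 2.0 -4.0 8.5" --pt "0 0 0 0 2.0 -4.0 8.5" --pt "0 0 0 0 2.0 -4.0 8.5" --pt "0 0 0 0 2.0 -4.0 8.5" --pt "0 0 0 0 2.0 -4.0 8.5" --pt "0 0 0 0 2.0 -4.0 8.5" --pt "0 0 0 0 2.0 -4.0 8.5" --pt "0 0 0 0 2.0 -4.0 8.5"

```text
time_s: 2.1
ee_pos: [380.4, -233.7, 383.7]
tcp_rot: [0.497, 0.503, -0.497, 0.503]
ft_force: [0.2, 0.3, 0.2]
opening: 0.994
```

>>> apply_moves --pt "0 0 0 0 2.0 -4.0 8.5" --pt "0 0 0 0 2.0 -4.0 8.5" --pt "0 0 0 0 2.0 -4.0 8.5" --pt "0 0 0 0 2.0 -4.0 8.5" --pt "0 0 0 0 2.0 -4.0 8.5" --pt "0 0 0 0 2.0 -4.0 8.5" --pt "0 0 0 0 1.0 -3.0 8.5" --pt "-0.02 0 0 0 0 0 8.5"

```text
time_s: 3.1
ee_pos: [507.2, 38.2, 383.3]
tcp_rot: [0.491, 0.509, -0.491, 0.508]
ft_force: [0.2, 0.4, -0.5]
opening: 0.999
```

```bash
python3 - <<'E'
from h import *
need([552,136,330],.039)
print(st()[0]['q'])
for n in("scene","top"): cv2.imwrite(f"pics/{n}1.png",cams.get_image(n)[:,:,::-1])
E
```

```text
t 3.1 tcp [507.2  38.2 383.3] grasp [507.1  38.2 329.4] shift tool cm [-0.06  4.82 -9.62] open 0.999 F [ 0.2  0.4 -0.5]
M [[-0.001, 0.999, 0.035], [0.0, 0.035, -0.999], [-1.0, -0.001, -0.0]]
rotvec tool [-0.004 -0.     0.001]
[-1.82648188e-01 -1.38090423e-01  3.14513127e-03  1.71310263e+00
  1.75040824e-04  1.35359454e+00]
```

View pics/scene1.png

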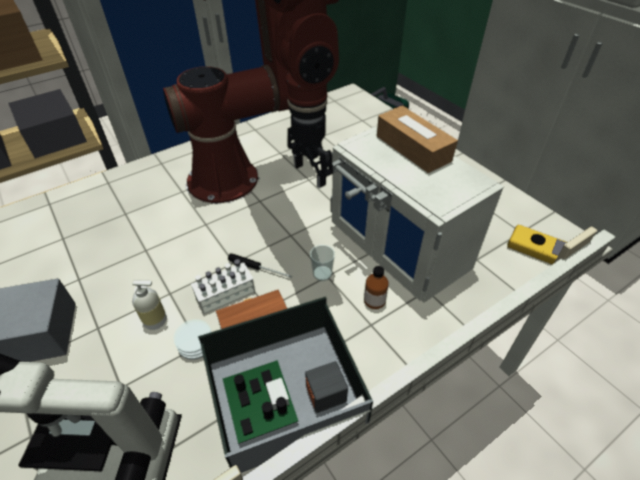

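View pics/top1.png

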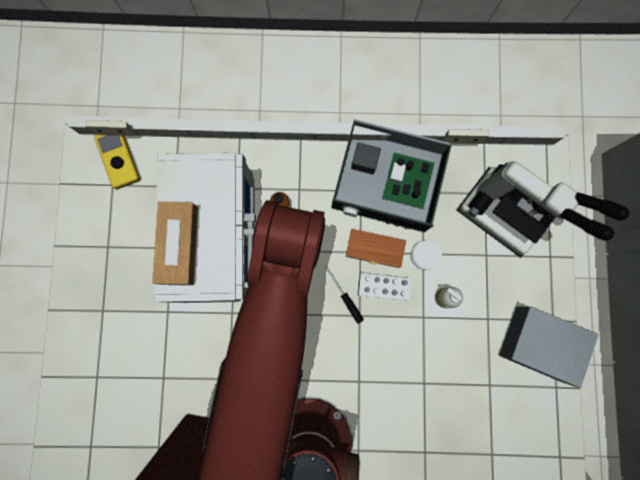

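The scene view shows the gripper near (310,165), left of and in front of the cabinet, with nothing disturbed. Next I move above the knob with a partly closed opening.

>>> apply_moves --pt "0 0 0 0 1.6 -3.2 5" --pt "0 0 0 0 1.6 -3.2 5" --pt "0 0 0 0 1.6 -3.2 5" --pt "0 0 0 0 0 0 5" --pt "0 0 0 0 0 0 5"

```text
time_s: 3.82
ee_pos: [551.9, 132.7, 383.8]
tcp_rot: [0.492, 0.507, -0.493, 0.507]
ft_force: [0.4, -0.5, 0.8]
opening: 0.584
```

```bash
python3 - <<'E'
from h import *
need([552,136,330],.039)
for n in("scene",): cv2.imwrite(f"pics/{n}2.png",cams.get_image(n)[:,:,::-1])
crop("s","pics/scene2.png",320,120,100,80,8,"pics/s2.png")
for X in ([552,136.2,257],[527,136,330],[577,136,330]): print((proj("scene",X)-[320,120]+.5)*8-.5)
E
```

```text
t 3.83 tcp [551.9 132.7 383.8] grasp [551.9 132.7 329.9] shift tool cm [-0.01  0.02 -0.33] open 0.584 F [ 0.4 -0.5  0.8]
M [[-0.0, 1.0, 0.03], [-0.0, 0.03, -1.0], [-1.0, -0.0, 0.0]]
rotvec tool [-0.009  0.     0.   ]
[265.2203869  582.56044162]
[225.50463487 351.99039437]
[328.67627573 436.47187864]
```

View pics/s2.png

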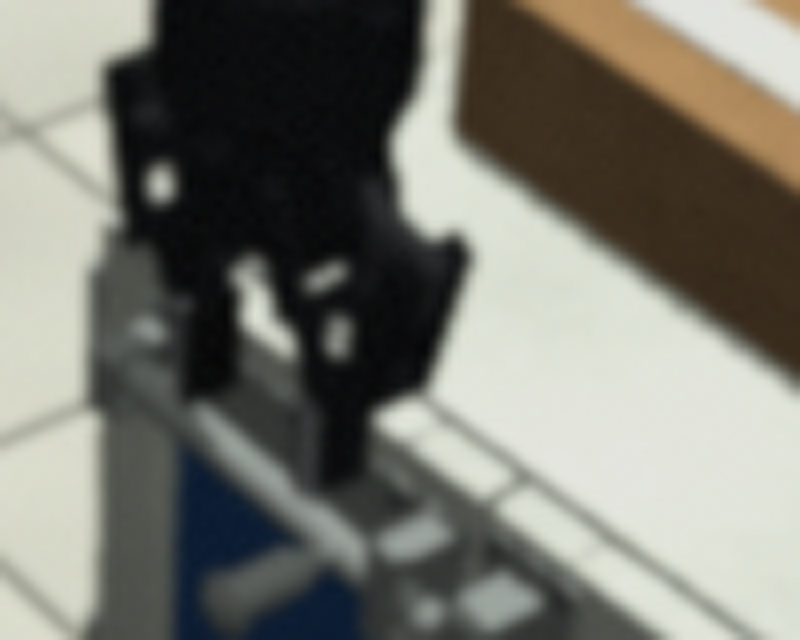

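The fingers hang centred over the knob (grip at 255,585; tips at 210,395 and 340,485). I descend.

>>> apply_moves --pt "-0.009 0 0 0 0 -0.3 5" --pt "0 0 0 2 0 0 5" --pt "0 0 0 2 0 0 5" --pt "0 0 0 2 0 0 5" --pt "0 0 0 1.3 0 0 5" --pt "0 0 0 0 0 0 5"

```text
time_s: 4.62
ee_pos: [551.5, 136.5, 310.2]
tcp_rot: [0.49, 0.51, -0.49, 0.51]
ft_force: [-0.3, 0.2, 0.6]
opening: 0.583
```

```bash
python3 - <<'E'
from h import *
need([552,136,257],.039)
for n in("scene",): cv2.imwrite(f"pics/{n}3.png",cams.get_image(n)[:,:,::-1])
crop("s","pics/scene3.png",320,130,100,80,8,"pics/s3.png")
E
```

```text
t 4.62 tcp [551.5 136.5 310.2] grasp [551.5 136.5 256.3] shift tool cm [-0.07  0.04  0.05] open 0.583 F [-0.3  0.2  0.6]
M [[-0.001, 0.999, 0.04], [-0.0, 0.04, -0.999], [-1.0, -0.001, 0.0]]
rotvec tool [0.001 0.    0.001]
```

View pics/s3.png

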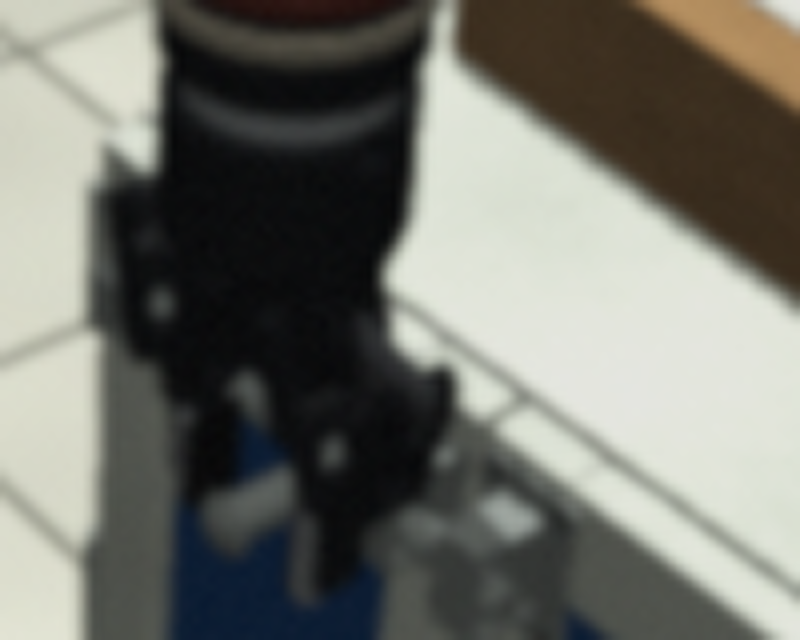

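The knob (240,510) sits between the fingers. I close gently.

>>> apply_moves --pt "0 0 0 0 0 0 2.5" --pt "0 0 0 0 0 0 1.8" --pt "0 0 0 0 0 0 1.2" --pt "0 0 0 0 0 0 1.2" --pt "0 0 0 0 0 0 1.2" --squeeze 35

```text
time_s: 5.3
ee_pos: [552.2, 136.8, 311.5]
tcp_rot: [0.49, 0.51, -0.49, 0.51]
ft_force: [0.9, 1.0, 5.3]
opening: 0.174
```

```bash
python3 - <<'E'
from h import *
need([552,136,257],.039)
for n in("scene",): cv2.imwrite(f"pics/{n}4.png",cams.get_image(n)[:,:,::-1])
crop("s","pics/scene4.png",320,130,100,80,8,"pics/s4.png")
E
```

```text
t 5.3 tcp [552.2 136.8 311.5] grasp [552.2 136.8 257.6] shift tool cm [ 0.06 -0.02  0.08] open 0.174 F [0.9 1.  5.3]
M [[0.001, 0.999, 0.04], [-0.0, 0.04, -0.999], [-1.0, 0.001, 0.0]]
rotvec tool [ 0.001  0.    -0.001]
```

View pics/s4.png

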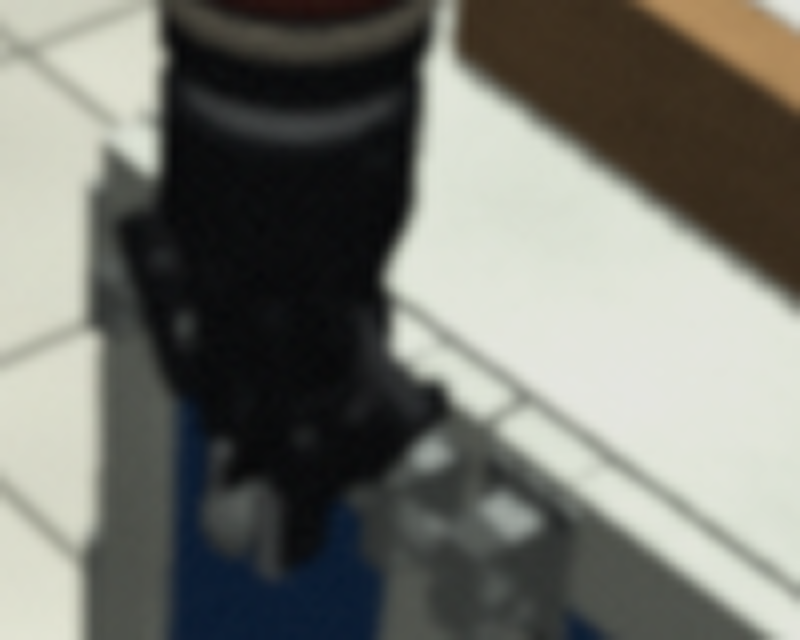

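Gripped (opening ≈15 mm on the 16 mm grip). Now I lift in small steps while watching the force.

>>> apply_moves --pt "0 0 0 -0.15 0 0 1.2" --pt "0 0 0 -0.15 0 0 1.2" --pt "0 0 0 0 0 0 1.2"

```text
time_s: 5.72
ee_pos: [551.9, 136.7, 313.3]
tcp_rot: [0.49, 0.51, -0.49, 0.51]
ft_force: [2.0, -0.2, -4.4]
opening: 0.177
```

>>> apply_moves --pt "0 0 0 -0.15 0 0 1.2" --pt "0 0 0 -0.15 0 0 1.2" --pt "0 0 0 0 0 0 1.2"

```text
time_s: 6.1
ee_pos: [551.9, 136.8, 316.9]
tcp_rot: [0.49, 0.51, -0.49, 0.51]
ft_force: [0.4, -0.7, -4.5]
opening: 0.173
```

```bash
python3 - <<'E'
from h import *
need([552,136,257],.039)
for n in("scene",): cv2.imwrite(f"pics/{n}5.png",cams.get_image(n)[:,:,::-1])
crop("s","pics/scene5.png",320,130,100,80,8,"pics/s5.png")
E
```

```text
t 6.1 tcp [551.9 136.8 316.9] grasp [551.9 136.8 263. ] shift tool cm [0.6  0.01 0.08] open 0.173 F [ 0.4 -0.7 -4.5]
M [[-0.0, 0.999, 0.04], [-0.0, 0.04, -0.999], [-1.0, -0.0, 0.0]]
rotvec tool [0.001 0.    0.   ]
```

View pics/s5.png

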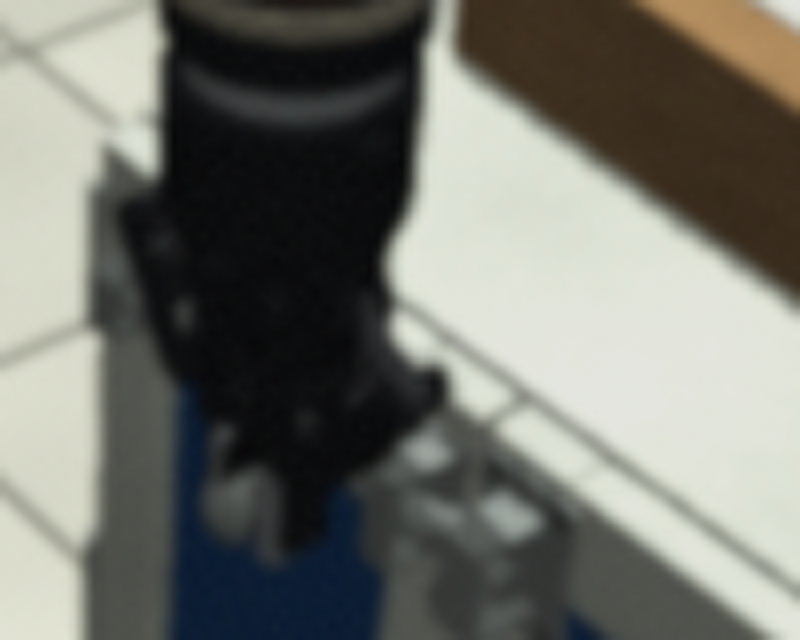

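The knob followed the lift: flange bottom went from 555 to 545 px, with 5.4 mm rise and a steady ~4.5 N. Drawing back slowly along -y of the tool.

>>> apply_moves --pt "0 0 0 -0.03 0 0 1.2" --pt "0 0 0 0 -0.2 0 1.2" --pt "0 0 0 0 -0.2 0 1.2" --pt "0 0 0 0 -0.2 0 1.2" --pt "0 0 0 0 0 0 1.2"

```text
time_s: 6.78
ee_pos: [545.7, 136.5, 317.2]
tcp_rot: [0.49, 0.51, -0.49, 0.51]
ft_force: [1.0, -0.5, -4.5]
opening: 0.172
```

It's past the 4 mm catch point with Fx only ~1 N. I continue.

>>> apply_moves --pt "0 0 0 0 -0.3 0 1.2" --pt "0 0 0 0 -0.3 0 1.2" --pt "0 0 0 0 -0.3 0 1.2" --pt "0 0 0 0 -0.3 0 1.2" --pt "0 0 0 0 -0.3 0 1.2" --pt "0 0 0 0 0 0 1.2"

```text
time_s: 7.52
ee_pos: [530.6, 136.0, 317.2]
tcp_rot: [0.49, 0.51, -0.49, 0.51]
ft_force: [-0.3, -0.4, -4.6]
opening: 0.17
```

>>> apply_moves --pt "0 0 0 0 -0.3 0 1.2" --pt "0 0 0 0 -0.3 0 1.2" --pt "0 0 0 0 -0.3 0 1.2" --pt "0 0 0 0 -0.3 0 1.2" --pt "0 0 0 0 0 0 1.2"

```text
time_s: 8.15
ee_pos: [518.6, 135.5, 317.1]
tcp_rot: [0.49, 0.51, -0.49, 0.51]
ft_force: [-0.6, -1.1, -4.5]
opening: 0.173
```

>>> apply_moves --pt "0 0 0 0 -0.15 0 1.2" --pt "0 0 0 0 -0.15 0 1.2" --pt "0 0 0 0 0 0 1.2"

```text
time_s: 8.52
ee_pos: [516.1, 135.3, 317.3]
tcp_rot: [0.49, 0.51, -0.49, 0.51]
ft_force: [3.2, -0.8, -5.2]
opening: 0.175
```

>>> apply_moves --pt "0 0 0 0 -0.1 0 1.2" --pt "0 0 0 0 0 0 1.2"

```text
time_s: 8.78
ee_pos: [515.9, 135.1, 317.5]
tcp_rot: [0.491, 0.509, -0.489, 0.511]
ft_force: [7.7, -1.0, -5.3]
opening: 0.172
```

```bash
python3 - <<'E'
from h import *
need([514,134.5,263],.039)
for n in("scene",): cv2.imwrite(f"pics/{n}6.png",cams.get_image(n)[:,:,::-1])
crop("s","pics/scene6.png",320,130,100,80,8,"pics/s6.png")
E
```

```text
t 8.78 tcp [515.9 135.1 317.5] grasp [516.  135.1 263.6] shift tool cm [ 0.06 -0.19  0.05] open 0.172 F [ 7.7 -1.  -5.3]
M [[0.002, 0.999, 0.04], [-0.0, 0.04, -0.999], [-1.0, 0.002, 0.0]]
rotvec tool [ 0.001  0.    -0.002]
```

View pics/s6.png

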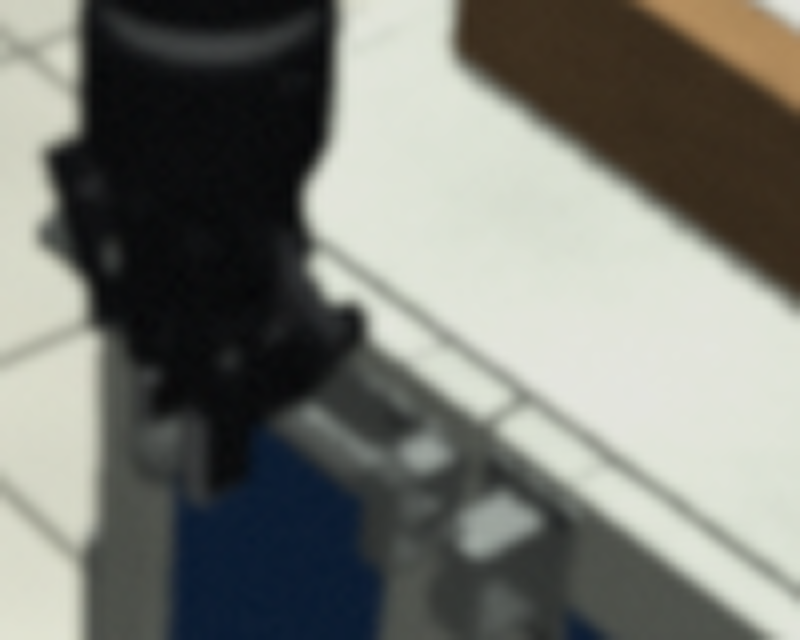

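The bolt reached its stop (36 mm travel, Fx rising to 7.7 N), and the nose is out of the keeper strap (495,525). I ease off slightly, then swing the door about its hinge: radius 111 mm along the door, 45 mm out. That is 0.22 cm out and -0.09 cm along per 0.02 rad.

>>> apply_moves --pt "0 0 0 0 0.05 0 1.2" --pt "0.02 0 0 0 -0.09 0.22 1.2" --pt "0.02 0 0 0 -0.09 0.22 1.2" --pt "0.02 0 0 0 -0.09 0.22 1.2" --pt "0.02 0 0 0 -0.09 0.22 1.2" --pt "0 0 0 0 0 0 1.2"

```text
time_s: 9.57
ee_pos: [512.4, 126.6, 317.3]
tcp_rot: [0.51, 0.49, -0.51, 0.49]
ft_force: [5.6, 1.5, -5.3]
opening: 0.169
```

```bash
cat >> h.py <<'E'
def door():
    o,M=st();g=np.array(o['ee_pos'])+M[:,0]*53.9
    th=.039-np.arctan2(M[1,1],M[0,1])
    H=np.array([405,175.4]);a=.039
    u=np.array([np.cos(a),np.sin(a)]);w=np.array([np.sin(a),-np.cos(a)])
    l=np.array([u@(g[:2]-H),w@(g[:2]-H)]);print("t",round(o['time_s'],2),"grasp",g.round(1),"tool theta",th.round(3),"local",l.round(1),"r",np.linalg.norm(l).round(1),
     "F tool",(M.T@o['ft_force']).round(1),"tq",(M.T@o['ft_torque']).round(2),"open",o['opening'].round(3))
E
python3 - <<'E'
from h import *
door()
E
```

```text
Traceback (most recent call last):
  File "h.py", line 38, in door
    "F tool",(M.T@o['ft_force']).round(1),"tq",(M.T@o['ft_torque']).round(2),"open",o['opening'].round(3))
                                                                                    ^^^^^^^^^^^^^^^^^^
AttributeError: 'float' object has no attribute 'round'
```

>>> apply_moves --pt "0.02 0 0 0 -0.08 0.22 1.2" --pt "0.02 0 0 0 -0.08 0.22 1.2" --pt "0.02 0 0 0 -0.08 0.22 1.2" --pt "0.02 0 0 0 -0.08 0.22 1.2" --pt "0 0 0 0 0 0 1.2"

```text
time_s: 10.2
ee_pos: [508.0, 118.0, 317.1]
tcp_rot: [-0.529, -0.469, 0.529, -0.469]
ft_force: [2.8, 3.7, -5.7]
opening: 0.174
```

```bash
sed -i "s/,\"open\",o\['opening'\].round(3)/,'open',round(o['opening'],3)/" h.py; python3 - <<'E'
from h import *
door()
for n in("scene","top"): cv2.imwrite(f"pics/{n}7.png",cams.get_image(n)[:,:,::-1])
crop("s","pics/scene7.png",310,130,120,100,6,"pics/s7.png")
crop("s","pics/top7.png",225,145,130,160,3.7,"pics/t7.png")
E
```

```text
t 10.2 grasp [507.9 118.  263.2] tool theta 0.159 local [100.6  61.4] r 117.9 F tool [ 5.7  2.4 -4. ] tq [0.06 0.73 0.57] open 0.174
```

View pics/s7.png

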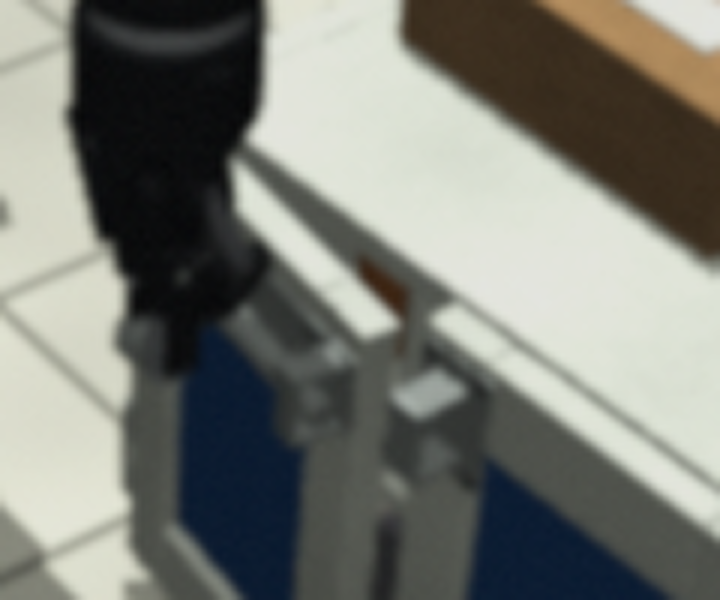

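View pics/t7.png

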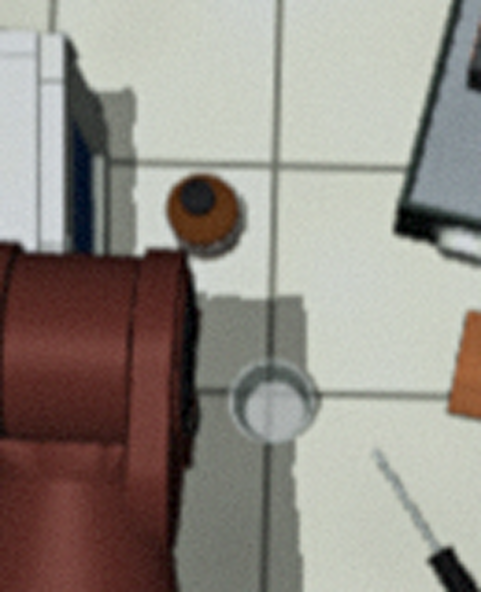

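The door is ajar about 0.16 rad (gap between the door edge at 395,330 and the leaf at 435,320). The radius stays constant at 118 mm, confirming the hinge estimate. I continue.

>>> apply_moves --pt "0.02 0 0 0 -0.09 0.22 1.2" --pt "0.02 0 0 0 -0.1 0.22 1.2" --pt "0.02 0 0 0 -0.1 0.22 1.2" --pt "0.02 0 0 0 -0.1 0.22 1.2" --pt "0 0 0 0 0 0 1.2"

```text
time_s: 10.92
ee_pos: [502.8, 109.9, 317.1]
tcp_rot: [-0.547, -0.448, 0.548, -0.447]
ft_force: [1.2, 5.8, -4.8]
opening: 0.174
```

```bash
python3 - <<'E'
from h import *
door()
E
```

```text
t 10.93 grasp [502.7 109.9 263.2] tool theta 0.24 local [95.1 69.3] r 117.7 F tool [ 4.8  0.  -5.9] tq [0.08 1.04 0.22] open 0.174
```

>>> apply_moves --pt "0.02 0 0 0 -0.12 0.22 1.2" --pt "0.02 0 0 0 -0.12 0.22 1.2" --pt "0.02 0 0 0 -0.12 0.22 1.2" --pt "0.02 0 0 0 -0.12 0.22 1.2" --pt "0 0 0 0 0 0 1.2"

```text
time_s: 11.55
ee_pos: [496.7, 102.2, 317.3]
tcp_rot: [0.565, 0.425, -0.565, 0.425]
ft_force: [5.9, 3.5, -5.6]
opening: 0.172
```

```bash
python3 - <<'E'
from h import *
door()
for n in("scene","top"): cv2.imwrite(f"pics/{n}8.png",cams.get_image(n)[:,:,::-1])
crop("s","pics/scene8.png",310,130,120,100,6,"pics/s8.png")
E
```

```text
t 11.55 grasp [496.7 102.1 263.4] tool theta 0.32 local [88.8 76.8] r 117.4 F tool [ 5.6  4.7 -5. ] tq [0.05 1.01 0.91] open 0.172
```

View pics/s8.png

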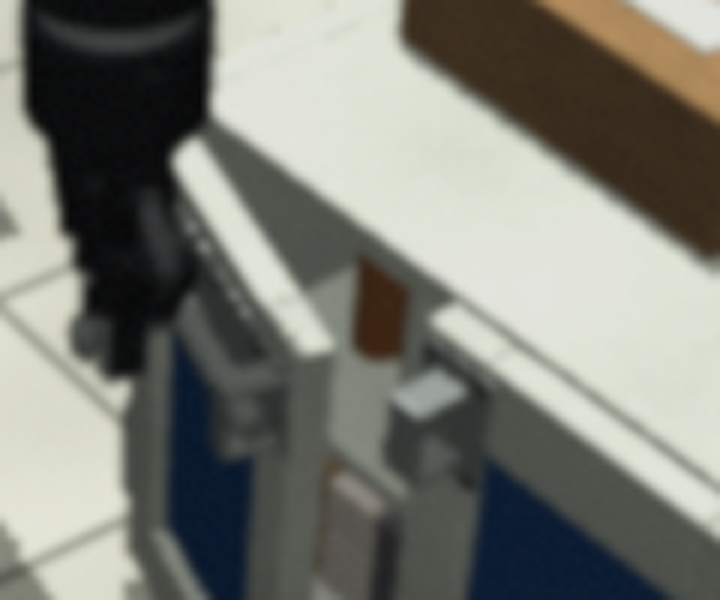

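View pics/top8.png

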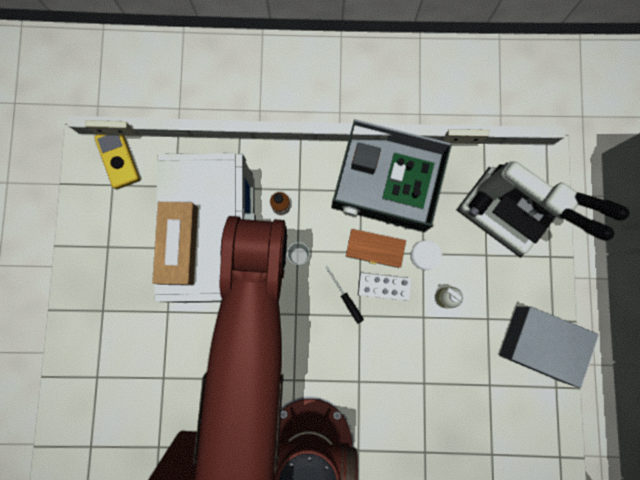

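The door is clearly ajar and the beaker (299,253) and the rest are unmoved. I measure the gap from the door's top edge.

```bash
python3 - <<'E'
from h import *
np.set_printoptions(precision=1,suppress=True)
S=lambda c,r:(310+(c+.5)/6-.5,130+(r+.5)/6-.5)
A=onz("scene",*S(300,356),297);B=onz("scene",*S(330,348),297)
# shut position of the same corner, from first picture crop (sc.png, 320,130 x6)
A0=onz("scene",320+(372.5)/6-.5,130+(318.5)/6-.5,297)
H=np.array([405,175.4])
for p in(A,B,A0): print(p, "from hinge",np.linalg.norm(p[:2]-H), "angle",.039-np.arctan2(*(p[:2]-H)[::-1]))
print("gap",np.linalg.norm(A-A0))
# bystanders changed?
a=cv2.imread("pics/top0.png").astype(int);b=cv2.imread("pics/top8.png").astype(int)
for n,(u,v) in dict(beaker=(299,253),reagent=(280,202),carton=(174,243),rack=(385,287),box=(376,248),dishes=(427,255),pump=(449,296),driver=(345,295)).items():
    print(n,abs(a-b)[v-18:v+18,u-14:u+18].mean().round(1))
door()
E
```

```text
[587.8 126.9 297. ] from hinge 189.13434462145904 angle 0.29857368769354475
[590.7 139.6 297. ] from hinge 189.13734173924212 angle 0.22948810741791306
[599.4 184.6 297. ] from hinge 194.6220888405503 angle -0.008157770513632097
gap 58.87495447168848
beaker 42.2
reagent 3.5
carton 2.7
rack 2.5
box 2.9
dishes 2.6
pump 2.7
driver 12.4
t 11.65 grasp [496.8 102.2 263.4] tool theta 0.319 local [88.8 76.7] r 117.4 F tool [ 5.7  3.  -5. ] tq [0.1 0.9 0.9] open 0.171
```

>>> apply_moves --pt "0 0 0 0 0 0 1.2" --pt "0 0 0 0 0 0 1.2" --pt "0 0 0 0 0 0 1.2" --pt "0 0 0 0 0 0 1.2" --pt "0 0 0 0 0 0 1.2" --pt "0 0 0 0 0 0 1.2"

```text
time_s: 12.4
ee_pos: [496.7, 102.2, 317.3]
tcp_rot: [0.565, 0.425, -0.565, 0.426]
ft_force: [4.8, 3.3, -4.4]
opening: 0.171
```

```bash
python3 - <<'E'
from h import *
door()
cv2.imwrite("pics/scene9.png",cams.get_image("scene")[:,:,::-1])
a=cv2.imread("pics/scene0.png")[200:330,200:420];b=cv2.imread("pics/scene9.png")[200:330,200:420]
cv2.imwrite("pics/cmp.png",cv2.resize(np.vstack([a,b]),None,fx=2.2,fy=2.2))
E
```

```text
t 12.4 grasp [496.8 102.2 263.4] tool theta 0.319 local [88.9 76.7] r 117.4 F tool [ 4.4  3.7 -4.5] tq [0.1  0.91 0.86] open 0.171
```

View pics/cmp.png

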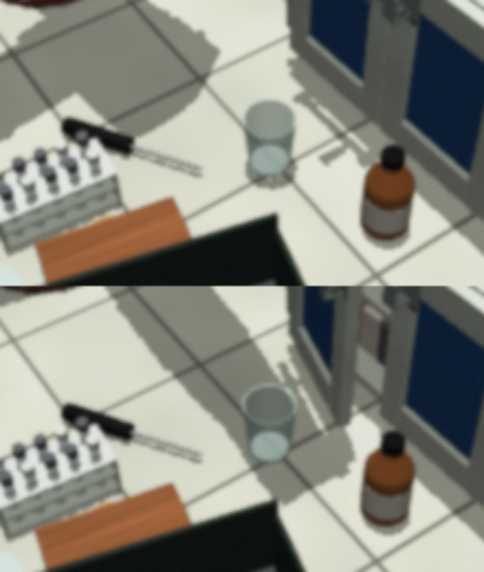

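The before (upper) and after (lower) crops show the beaker (270,160), the reagent bottle, the screwdriver and the rack in place. The pose is steady, so I hand in.

```bash
python3 -c "
from bench import ticket
print(ticket.finish_job())"
```

```text
the job is handed in; nothing more can be done
None
```

I gripped the knob from above, lifted it 5.4 mm to level, and drew the bolt back over the tongue without it catching. It met its rear stop after about 36 mm, with about 8 N on the tool. I then swung the door open about its hinge and handed the job in at about 12.4 s, still gripping the knob.

**Last checks**
- **Door opening:** the tool angle read 0.32 rad and the grip point's position about the hinge gave 0.326. The door edge in the scene picture gave about 0.30 rad, a gap of about 59 mm. These agree within the reading error of the pictures.
- **Steadiness:** the tool stayed within about 0.1 mm over the last 0.75 s. The forces on it were about 4 N in each direction, and the bolt was still pressed lightly against its stop.
- **Other things on the bench:** before-and-after pictures showed the bystanders unmoved. A plain image difference flagged the beaker and the screwdriver, which I put down to the arm and its shadow, because both looked in place in the scene view.
- **Not settled:** I measured the knob at 257 mm while the bolt still sagged. The text gives about 257 mm but doesn't say whether that is sagging or level. So "level" rests on the 5.4 mm of lift and the bolt drawing back freely, not on an absolute height.

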